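# Dial open the reference-sample safe

### The arm

A 6-joint arm with a two-finger parallel gripper is mounted at the origin on the work surface. World frame = base frame: x ahead of the robot, y to its left, z up, the work surface at z = 0. Lengths are in m, angles in rad, forces in N, time in s.
With the tool pointing down it reaches from about 0.275 to 0.975 m from the base axis. Payload 8.4 kg.
Tool frame: the origin (TCP) lies on the centre line of the jaws, within the pads' length; the fingertips stand 8 mm ahead of it and the grasp point (between the pads) lies 11 mm behind it; z points along the fingers, y is the line along which they close (so a half turn about z gives the same grasp; the last joint's range is limited). The gripper opens to 92 mm and grips with 3 to 60 N. Pads are 20 mm wide; open, the fingers measure 128 mm over their backs; the gripper's body (75 mm by 189 mm) begins 69 mm behind the grasp point.
Start: joints at [-1.114, 0.353, 1.633, -0, 1.155, -0.002], TCP at [0.277, -0.56, 0.223] pointing down, gripper open.
Joint ranges: [-2.63, 2.63], [-0.92, 2.1], [0.06, 2.66], [-1.3, 4.44], [0, 2.69], [-3.02, 3.02]. Speed limits (rad/s): [2.22, 2.22, 2.79, 3.14, 3.14, 3.14].

### API

Orientations are given as a 3x3 rotation matrix whose columns are the frame's x, y, z axes.
In Python, from rig import r, optics gives the robot as it stands.
- The arm moves only by the shell command python3 -m inch 'ROWS'. ROWS is JSON, a list of rows, each an object of numbers: "x", "y", "z": the shift along the tool's x, y, z each as a share of 0.05 m, from -1 to 1; "twist": the turn about the tool's z as a share of 45 degrees, from -1 to 1; "claw": the opening, from 0 (shut) to 1 (fully open). A call has 1 to 12 rows; each row shifts and turns the commanded pose from where the row before left it, along the tool's axes as they then stand; what a row does not reach is not made up. A row lasts 1/8 s, in which the tool goes at most 62.5 mm and 10.7 degrees, less where a joint would pass 70% of its speed; a pose out of reach is approached as far as the arm can. A call with a number of a shift or a turn outside -1 to 1 is refused whole. A call with a gripper value outside its range is refused whole. The fingers move at their own pace and stop on an object; the grip force is fixed at half the most. Time passes only in rows, so rows that do not move let the fingers close. It gives the time, the measured TCP pose, the force, the opening and the grip force at its end, in the units of the state.
- r.get_state(): the state, without advancing time (a new reading comes with each control period).
- optics.snapshot(name): name is "scene" or "top" or "wrist"; returns a dict with "img" (480x640x3 uint8, red, green, blue), "fx", "fy", "cx", "cy" (pixels), "position" and "rotation" of the camera in the world; the wrist camera has in their place "tool_from_camera" (4x4, takes a point from camera to tool coordinates, whose origin is the TCP and whose axes are the flange's). Camera axes: x right, y down, z forward; pixel columns grow to the right and rows downward; lengths in m; the calibration is good to about 2 mm. The wrist camera is an equidistant fisheye: a pixel r from the principal point sees the ray r / f radians off the axis. A picture is of the moment at which its call begins: read the wrist's pose just before it. There is no depth.
- r.finish_job(): hands the job in; it is judged then, once.
The state is a dict: "time": time; "joint_pos": joint angles; "qvel": joint speeds; "tau": joint torques, N m; "tcp_pos": TCP position; "ee_rot": TCP orientation; "contact_force": force on the tool from outside, world axes, zero at the start; "ft_torque": the same for the moment, N m; "opening": finger opening in m; "finger_force": force on a finger pad.
Only numpy, scipy, OpenCV 4.12 (cv2) and the standard library are available. Lean on these libraries where they do the work, as an engineer would, in place of code of your own. Each camera call takes 0.05 s, during which the arm holds its last target. There are 200 camera calls.

### The job

Unlock the sample safe with the push-in dial on its top: from the zero mark turn it left (counterclockwise) to about 3, press it in one step, then right (clockwise) past zero to about 2 and press it in, then left past zero to about 1 and press it fully home; the lock is worn, so at each number feel gently for the spot where the dial drops in, never bearing on it with more than 25 N. Then pull the drawer open by its handle, at least 7 cm, let go, and leave the other things on the bench and on the safe where they are.

Things in the scene. Friction and masses are not known exactly. Their poses are not given: they have to be found in the camera images.
- dial (a joint): dial angle (rad): 0 with its white pointer at the long zero mark, on the side away from the drawer front; grows turning left, counterclockwise from above; range -1.25 to 1.25, stays where left, starts within 0.25 of 0. 24 marks around it, one every 0.2618 rad, counted 1, 2, 3 to each side from zero: 3 left = 0.785, 2 right = -0.524, 1 left = 0.262
- push (a joint): how far the dial is pressed straight down (m): 0 at the start, 0.0077 after the first number has dropped in, 0.0152 after the second, 0.0227 fully home after the third; at each it stands on a hard step. No return spring: it stays down; between steps 2 N or so moves it. Pressed on a step it can still be turned (0.04 Nm plus about 0.0125 Nm per N of press)
- dial_grip (a point): grip point on the dial's vertical axis, 8 mm below the top of a black grip bar 50 long, 14 wide, 34 mm tall with upright faces, across the top of a bare metal drum 60 mm in diameter; 26 mm above the drum's flat top. At the start it is 56 mm above the safe's top; sinks with joint push. Its x axis points along the bar to the white pointer stripe
- safe: light grey steel safe, 200 mm deep (x), 300 mm wide (y), 115 mm high, fixed to the bench; origin under its centre, z up, its drawer front faces -x, its left side is +y. The dial's axis is at x -30, y +60 mm; the drawer handle is on the front at y -70 mm
- lock: lock works under the dial, hidden inside the safe; origin on the dial's axis at the safe's top, axes as the safe's. It is worn: the dial really drops in somewhere up to 0.125 rad to either side of each number, different for each of the three, in a slot 0.07 rad wide. The force between it and the dial (press, or side push on a slot's edge) is what must stay under 25 N
- drawer (a joint): how far the drawer is open (m): 0 shut, 0.12 at its stop; slides along the safe's -x. It is blocked by the lock until the dial is fully home; then it slides with about 2 N and stays where it is left
- handle (a point): middle of the drawer's steel bar handle: a level round bar 11 mm thick, about 90 mm long along the safe's y, 35 mm in front of the drawer front, 30 mm below the safe's top, 85 mm above the bench; pinch it from above, one finger before and one behind the bar (29 mm free behind it: open no wider than 25 mm). Moves with the drawer; its axes are as the safe's
- carton_a: medicine carton, 100 x 62 x 22 mm, on the bench left of the safe; origin under its centre
- carton_b: medicine carton, 85 x 55 x 30 mm, on the bench left and in front of the safe; origin under its centre
- carton_c: flat medicine carton, 50 x 75 x 16 mm, on the safe's top at its rear right; origin under its centre
- pill_jar: white jar, 52 mm across, 75 mm tall, right of the safe; origin under its centre
- reagent: amber bottle, 48 mm across, 110 mm tall, right of the safe, behind the jar; origin under its centre
- mouse: black computer mouse, 60 mm across, 32 mm tall, on the left of the bench; origin under its centre
- weight: steel weight, 44 mm across, 35 mm tall, right and in front of the safe; origin under its centre

How it is judged:
On the way, in this order (a step that is already met when the one before it is completed fails the run):
1. the dial, turned left to about 3, has dropped in one step (value of joint push above 0.0062 m and value of joint dial above 0.58 rad), for 0.1 s.
2. then, turned right to about 2, it has dropped in a second step (value of joint push above 0.0137 m and value of joint dial below -0.32 rad), for 0.1 s.
3. then, turned left to about 1, it is pressed fully home (value of joint push above 0.0212 m and value of joint dial above 0.06 rad), for 0.1 s.
At the end, for the whole second after the job is handed in: the dial is fully home (pressed in over 20.5 mm), the drawer is open 70 mm or more and at rest, and each carton, jar, bottle, mouse and weight is within 30 mm of where it stood (value of joint push above 0.0205 m and value of joint drawer above 0.07 m and not (velocity of joint drawer above 0.01 m/s) and not (velocity of joint drawer below -0.01 m/s) and distance of each of carton_a, carton_b, carton_c, pill_jar, reagent, mouse, weight from where it was at the start of the episode below 0.03 m); the robot touches nothing.
It fails at once if the dial bears on the lock with more than 25 N (contact force between dial and lock above 25 N).
It fails at once if the jar or the bottle is knocked over (angle between any of pill_jar, reagent's own z axis and vertical above 0.6 rad).
It also fails if it takes over 72 s, if anything falls off the work surface, if the arm or the gripper's body presses on something with over 40 N, if the wrist force passes 120 N, or if a joint passes its speed limit or range.

## Working session

There is one attempt and no reset: what is moved stays moved. The work goes in short steps, Python scripts to look and compute and a shell command to move; the robot and the scene stay as the last step left them, time stands still between calls to the robot, and variables do not carry over. Pictures are saved under pics/ and viewed, at most 10 in all, crops included, and the job is handed in when it is done.

```bash
ls; mkdir -p pics
python3 - <<'E'
from rig import r, optics
import cv2
s=r.get_state(); print({k:(v if not hasattr(v,'round') else v) for k,v in s.items()})
for n in("scene","top"):
    d=optics.snapshot(n); cv2.imwrite(f"pics/{n}0.png",d["img"][:,:,::-1]); print(n,d["fx"],d["fy"],d["cx"],d["cy"],d["position"],d["rotation"])
E
```

```text
pics
{'time': 0.0, 'joint_pos': array([-1.11442496e+00,  3.53632255e-01,  1.63414774e+00, -3.77576699e-05,
        1.15524004e+00, -2.38907296e-03]), 'qvel': array([-0.00053173, -0.00045318,  0.00089068, -0.00018157, -0.00220128,
        0.00153688]), 'tau': array([ 3.55782802e-03, -5.93833208e+01, -3.34216869e+01,  7.00422772e-02,
        2.33535067e-02, -9.67014535e-05]), 'tcp_pos': array([ 0.27654388, -0.55992135,  0.22186782]), 'ee_rot': array([[ 8.96595338e-01,  4.42850274e-01, -6.60046846e-04],
       [ 4.42850764e-01, -8.96594444e-01,  1.26607612e-03],
       [-3.11121791e-05, -1.42746020e-03, -9.99998981e-01]]), 'contact_force': array([0.18233611, 0.78464174, 0.3604678 ]), 'ft_torque': array([ 0.02823449, -0.00563278,  0.00480696]), 'finger_force': 0.0, 'opening': 0.09212080573174271}
scene 434.8282665192172 434.8282665192172 320.8854370091667 247.24702607875722 [1.04953118 0.84197856 0.90089628] [[-8.51463194e-01  3.40791821e-01 -3.98586710e-01]
 [ 5.24414353e-01  5.53508593e-01 -6.47006819e-01]
 [ 1.26537030e-04 -7.59927084e-01 -6.50008316e-01]]
top 550.0039998978028 550.0039998978028 321.33243658844395 241.81494544059993 [0.38487374 0.11040578 1.27458123] [[ 0.0208638  -0.98467993  0.17311886]
 [-0.99942011 -0.02520187 -0.02289797]
 [ 0.02691009 -0.17254073 -0.98463472]]
```

View pics/scene0.png

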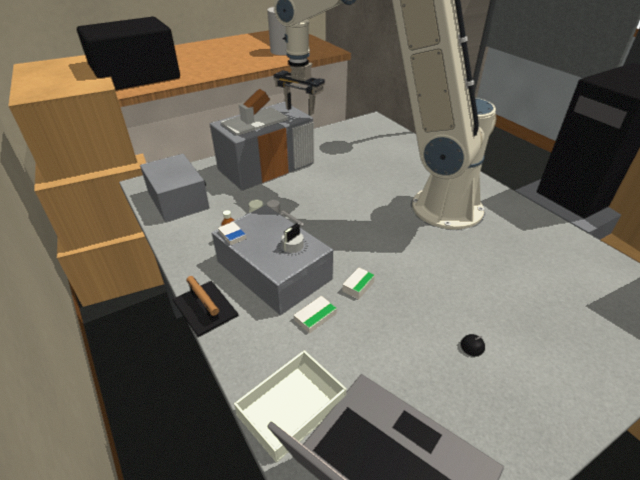

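View pics/top0.png

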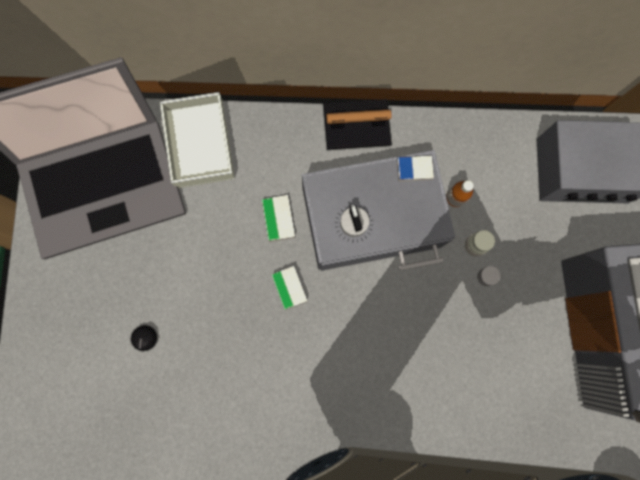

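The scene view shows the safe with the dial at about (292,238), and cartons in front and to the left. In the top view the dial is at (355,220), the safe's top corners are about (304,173), (435,150), (452,240), (322,265), and the handle bar is at (420,262).

```bash
cat > h.py <<'E'
import numpy as np, cv2
from rig import r, optics
def snap(n):
    s=r.get_state(); d=optics.snapshot(n)
    if n=="wrist":
        T=np.eye(4); T[:3,:3]=s["ee_rot"]; T[:3,3]=s["tcp_pos"]; T=T@np.array(d["tool_from_camera"])
        d["position"],d["rotation"]=T[:3,3],T[:3,:3]; d["fish"]=1
    return d
def ray(d,u,v):
    x,y=(u-d["cx"])/d["fx"],(v-d["cy"])/d["fy"]
    if "fish" in d:
        t=np.hypot(x,y); k=np.sin(t)/t if t>1e-9 else 1; q=np.array([x*k,y*k,np.cos(t)])
    else: q=np.array([x,y,1.])
    q=np.array(d["rotation"])@q; return np.array(d["position"]),q/np.linalg.norm(q)
def plane(d,u,v,z):
    p,q=ray(d,u,v); return p+q*(z-p[2])/q[2]
def tri(*rays):
    A=sum(np.eye(3)-np.outer(q,q) for p,q in rays); b=sum((np.eye(3)-np.outer(q,q))@p for p,q in rays)
    x=np.linalg.solve(A,b); return x,[np.linalg.norm(np.cross(x-p,q)) for p,q in rays]
E
python3 - <<'E'
from h import *
t=snap("top"); s=snap("scene")
print("dial",tri(ray(t,355,215),ray(s,292,236)))
for c in[(304,173),(435,150),(452,240),(322,265)]: print(plane(t,*c,.115).round(4))
print("handle",plane(t,420,263,.085))
cv2.imwrite("pics/topc.png",cv2.resize(t["img"][130:280,290:490,::-1],None,fx=4,fy=4,interpolation=cv2.INTER_CUBIC))
w=snap("wrist"); print({k:w[k] for k in("fx","cx","cy","tool_from_camera")})
E
```

```text
dial (array([0.6373628 , 0.0173315 , 0.15663642]), [np.float64(0.0031958933118389115), np.float64(0.0031958933118388416)])
[0.7406 0.1245 0.115 ]
[ 0.802  -0.1644  0.115 ]
[ 0.5999 -0.1983  0.115 ]
[0.5388 0.081  0.115 ]
handle [ 0.55241647 -0.13458716  0.085     ]
{'fx': 371.64829954431775, 'cx': 315.9292284570763, 'cy': 241.37851556842583, 'tool_from_camera': array([[-8.42088685e-04, -9.61714757e-01, -2.74051121e-01,
         7.76826653e-02],
       [ 9.99999202e-01, -1.06796059e-03,  6.75003430e-04,
         7.71318525e-04],
       [-9.41836557e-04, -2.74050334e-01,  9.61714889e-01,
        -1.62708939e-01],
       [ 0.00000000e+00,  0.00000000e+00,  0.00000000e+00,
         1.00000000e+00]])}
```

View pics/topc.png

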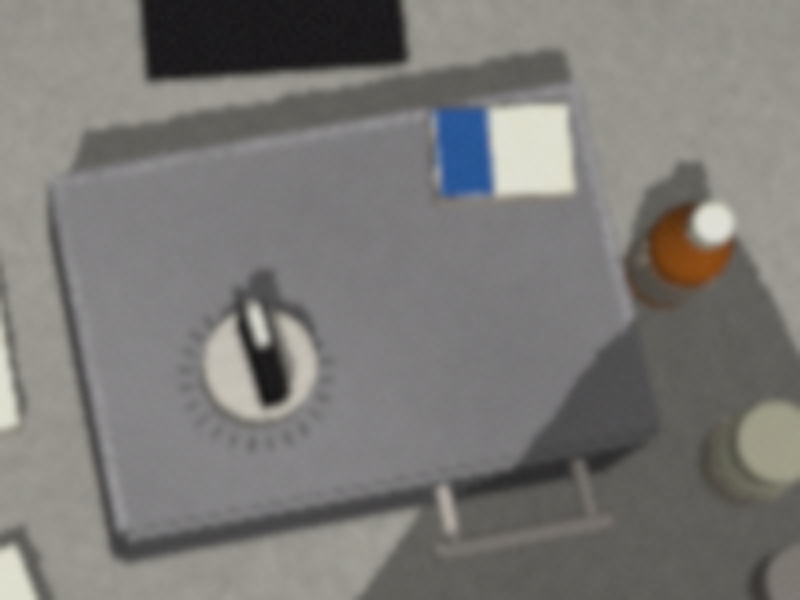

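```bash
python3 -m inch '[{"z":-1},{"z":-1},{"x":1,"y":-0.68},{"x":1,"y":-0.68},{"x":1,"y":-0.68},{"x":1,"y":-0.68},{"x":1,"y":-0.68},{"x":1,"y":-0.68},{"x":1,"y":-0.68},{"x":1,"y":-0.68},{"x":1,"y":-0.68},{"twist":0.2}]'
python3 - <<'E'
from h import *
s=r.get_state();print(s["tcp_pos"],s["ee_rot"],s["joint_pos"],s["contact_force"])
w=snap("wrist");cv2.imwrite("pics/w1.png",w["img"][:,:,::-1])
for p in[(.63,.015,.171)]:
    q=np.array(w["rotation"]).T@(np.array(p)-w["position"]);print(q)
E
```

```text
[ 0.27669956 -0.56019481  0.22225203] [[ 8.96570892e-01  4.42900151e-01 -3.01158327e-04]
 [ 4.42900253e-01 -8.96570732e-01  5.37457025e-04]
 [-3.19699440e-05 -6.15251423e-04 -9.99999810e-01]] [-1.11439478e+00  3.53326032e-01  1.63369691e+00 -3.65784611e-05
  1.15518488e+00 -2.41459331e-03] [-0.4672829   0.37245739  0.15228176]
[-0.36058321 -0.53323248  0.07038605]schema error: expected keys x, y, z, twist, claw
```

View pics/w1.png

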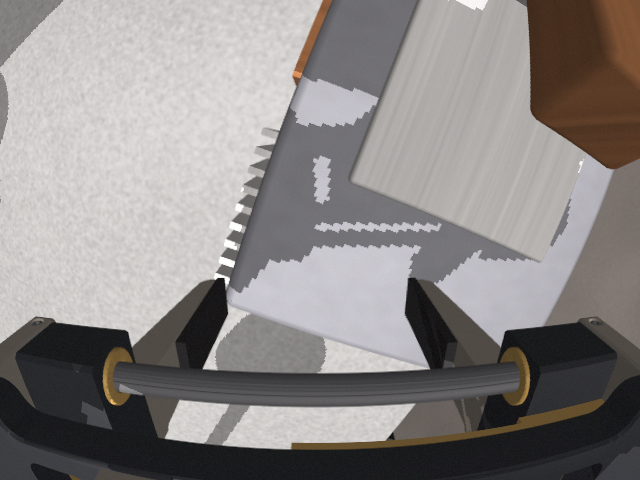

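The arm did not move, because every row must have all five keys. The wrist view shows the toaster and knife block just ahead of the fingers, so I will raise the arm first and then swing.

```bash
python3 -m inch '[{"x":0,"y":0,"z":-1,"twist":0,"claw":1},{"x":0,"y":-0.4,"z":-1,"twist":0,"claw":1},{"x":0,"y":-1,"z":-1,"twist":0,"claw":1},{"x":0.5,"y":-1,"z":0,"twist":0,"claw":1},{"x":1,"y":-0.8,"z":0,"twist":0,"claw":1},{"x":1,"y":-0.7,"z":0,"twist":0,"claw":1},{"x":1,"y":-0.7,"z":0,"twist":0,"claw":1},{"x":1,"y":-0.7,"z":0,"twist":0,"claw":1},{"x":1,"y":-0.6,"z":0,"twist":0,"claw":1},{"x":1,"y":-0.6,"z":0,"twist":0,"claw":0.5},{"x":1,"y":-0.5,"z":0.5,"twist":0,"claw":0.5},{"x":1,"y":-0.2,"z":0.5,"twist":0.2,"claw":0.5}]'
python3 - <<'E'
from h import *
s=r.get_state();print(s["tcp_pos"],s["ee_rot"],s["joint_pos"],s["contact_force"])
w=snap("wrist");cv2.imwrite("pics/w2.png",w["img"][:,:,::-1])
E
```

```text
time: 1.8
tcp_pos: [0.5012, -0.0539, 0.3168]
ee_rot: [[0.955, 0.296, 0.002], [0.296, -0.955, -0.0], [0.001, 0.001, -1.0]]
contact_force: [-0.6, -1.3, -0.3]
opening: 0.064
finger_force: 0.0
[ 0.50124917 -0.05387013  0.3167677 ] [[ 9.55317495e-01  2.95577293e-01  1.59595317e-03]
 [ 2.95577886e-01 -9.55318634e-01 -1.43696998e-04]
 [ 1.48217024e-03  6.09004720e-04 -9.99998716e-01]] [-1.10058859e-01  7.82767454e-02  1.77114893e+00  3.37847094e-05
  1.29056489e+00  1.16066789e+00] [-0.61169732 -1.33183145 -0.29737603]
```

View pics/w2.png

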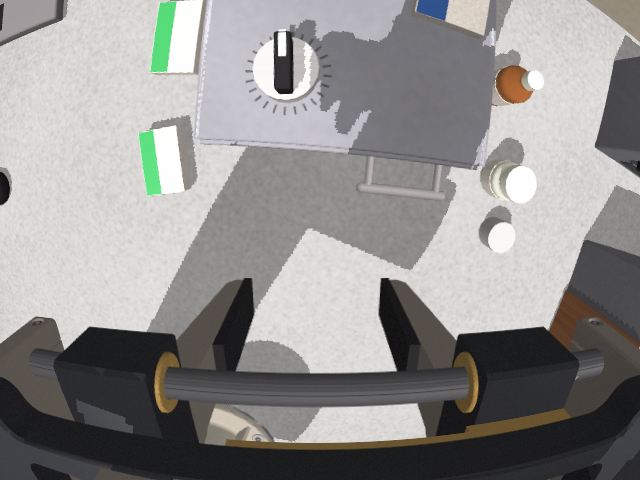

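The wrist view is clear. The bar runs from (283,32) to (283,93), the drum is centred at (286,69), the handle bar spans (362,188) to (443,196), and the jar and weight are to the right.

```bash
python3 -c "
from h import *; import pickle
pickle.dump(snap('wrist'),open('w2.pkl','wb'))"
python3 -m inch '[{"x":1,"y":-0.27,"z":0,"twist":0,"claw":0.4},{"x":1,"y":-0.27,"z":0,"twist":0,"claw":0.4},{"x":0,"y":0,"z":0,"twist":0,"claw":0.4},{"x":0,"y":0,"z":0,"twist":0,"claw":0.4}]'
python3 - <<'E'
from h import *; import pickle
w=snap("wrist");pickle.dump(w,open('w3.pkl','wb'));print(r.get_state()["tcp_pos"])
a=pickle.load(open('w2.pkl','rb'))
A=cv2.resize(a["img"][15:115,235:335],None,fx=4,fy=4,interpolation=cv2.INTER_CUBIC)
p=np.array([.63,.014,.16]);q=np.array(w["rotation"]).T@(p-w["position"]);t=np.arccos(q[2]/np.linalg.norm(q));n=np.hypot(q[0],q[1])
u,v=int(w["cx"]+w["fx"]*t*q[0]/n),int(w["cy"]+w["fx"]*t*q[1]/n);print("crop origin",u-60,v-60)
B=cv2.resize(w["img"][max(v-60,0):v+60,u-60:u+60],None,fx=4,fy=4,interpolation=cv2.INTER_CUBIC)
A=cv2.copyMakeBorder(A,0,B.shape[0]-A.shape[0],0,0,cv2.BORDER_CONSTANT) if B.shape[0]>A.shape[0] else A
B=cv2.resize(B[:480,:400],(400,480)) if 0 else B[:480,:400+0]
print(A.shape,B.shape);cv2.imwrite("pics/ab.png",np.hstack([A,B[:A.shape[0]]])[:,:,::-1])
E
```

```text
time: 2.4
tcp_pos: [0.5869, -0.0011, 0.3167]
ee_rot: [[0.955, 0.298, -0.001], [0.298, -0.955, -0.0], [-0.001, 0.0, -1.0]]
contact_force: [1.0, -0.2, -0.7]
opening: 0.037
finger_force: 0.0
[ 0.58671044 -0.00130972  0.31691941]
crop origin 252 115
(480, 400, 3) (480, 400, 3)
```

View pics/ab.png

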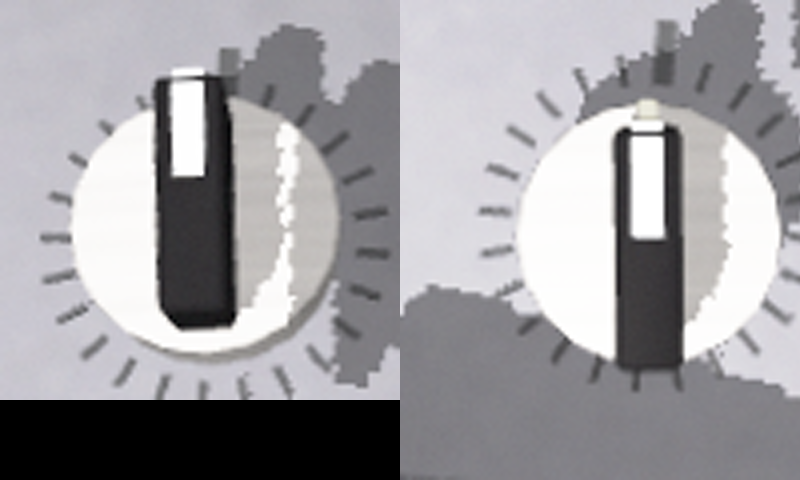

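In A the stripe's ends are at about (282,35) and (282,59.5). In B they are at about (314,148.2) and (314,175), with the bar practically along tool x and the drum centred near (314,173).

Run:
```python
from h import *; import pickle
a,b=[pickle.load(open(f'w{i}.pkl','rb')) for i in(2,3)]
P=[tri(ray(a,*x),ray(b,*y)) for x,y in [((282,35),(314,148.2)),((282,59.5),(314,175)),((235+205/4,15+223/4),(314.2,173.2))]]
for p in P: print("tri",p[0].round(4),np.round(p[1],4))
z=P[0][0][2]
f,bk=plane(b,314,148.2,.179),plane(b,314.5,207,.179)
print("bar ends .179",f,bk,"mid",(f+bk)/2,"len",np.linalg.norm(f-bk),"yaw",np.arctan2(*(f-bk)[1::-1]))
print("drum ctr",plane(b,314.2,173.2,.145),plane(a,235+205/4,15+223/4,.145))
# handle in a: bar ends ; mask search in b
print("handle a",plane(a,362,188,.085),plane(a,443,196,.085))
# zero mark (centre) in b
zm=plane(b,252+(665-400)/4,115+50/4,.115);print("zero mark",zm)
hs=b["img"]; cv2.imwrite("pics/w3.png",hs[:,:,::-1])
```

```text
tri [0.6531 0.0202 0.178 ] [0.0001 0.0001]
tri [0.6326 0.0138 0.1808] [0. 0.]
tri [0.6305 0.013  0.1418] [0.0001 0.0001]
bar ends .179 [0.65319927 0.02017669 0.179     ] [0.60731611 0.00551558 0.179     ] mid [0.63025769 0.01284614 0.179     ] len 0.04816857977173579 yaw 0.3092778562646769
drum ctr [0.63073672 0.01316547 0.145     ] [0.63001158 0.0125943  0.145     ]
handle a [ 0.5424516  -0.09119089  0.085     ] [ 0.56165536 -0.18060331  0.085     ]
zero mark [0.67201872 0.02200394 0.115     ]
```

View pics/w3.png

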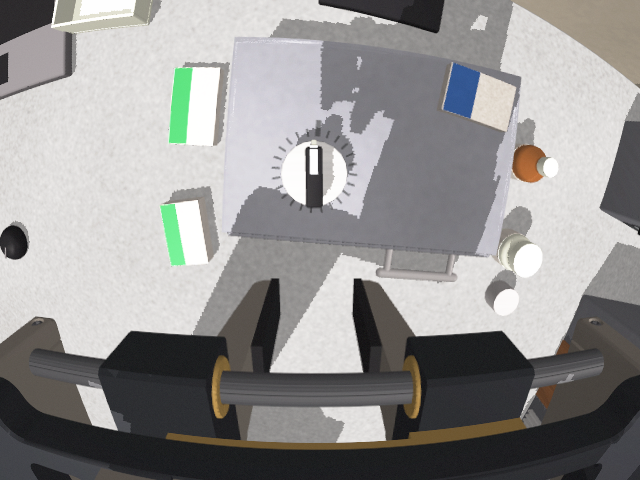

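```bash
python3 -m inch '[{"x":0.92,"y":-0.01,"z":0,"twist":0,"claw":0.4},{"x":0,"y":0,"z":0.8,"twist":0,"claw":0.4},{"x":0,"y":0,"z":0.8,"twist":0,"claw":0.4},{"x":0,"y":0,"z":0.8,"twist":0,"claw":0.4},{"x":0,"y":0,"z":0.4,"twist":0,"claw":0.4},{"x":0,"y":0,"z":0,"twist":0,"claw":0.4}]'
python3 - <<'E'
from h import *
for i in range(3): print(snap("wrist") and r.get_state()["tcp_pos"],r.get_state()["contact_force"])
E
```

```text
time: 3.2
tcp_pos: [0.6297, 0.0127, 0.1759]
ee_rot: [[0.955, 0.296, -0.003], [0.296, -0.955, -0.0], [-0.003, -0.001, -1.0]]
contact_force: [0.4, -0.2, 0.6]
opening: 0.0365
finger_force: 0.0
[0.63086261 0.01284241 0.17725891] [ 0.19722977 -0.3586269  -0.15984034]
[0.63160517 0.01299459 0.17804534] [-0.71042915  0.04868616  0.63064099]
[0.63205953 0.01315384 0.17844706] [-0.48489123  0.08562731  0.31933278]
```

```bash
python3 -m inch '[{"x":-0.03,"y":0.01,"z":0.36,"twist":0,"claw":0.4},{"x":0,"y":0,"z":0,"twist":0,"claw":0.3},{"x":0,"y":0,"z":0,"twist":0,"claw":0.1},{"x":0,"y":0,"z":0,"twist":0,"claw":0},{"x":0,"y":0,"z":0,"twist":0,"claw":0},{"x":0,"y":0,"z":0,"twist":0,"claw":0},{"x":0,"y":0,"z":0,"twist":0,"claw":0}]'
python3 -c "
from h import *
s=r.get_state();print(s['tcp_pos'],s['contact_force'],s['ft_torque'],s['opening'],s['finger_force'],np.arctan2(s['ee_rot'][1,0],s['ee_rot'][0,0]))"
```

```text
time: 4.22
tcp_pos: [0.6299, 0.0141, 0.1588]
ee_rot: [[0.955, 0.297, -0.001], [0.297, -0.955, 0.002], [-0.0, -0.002, -1.0]]
contact_force: [-1.2, 4.4, -0.7]
opening: 0.0136
finger_force: 30.0
[0.62991253 0.01406166 0.15883235] [-1.19709706  4.36203745 -0.7371507 ] [1.00218337 0.2315742  0.04334464] 0.0136203945372953 29.986742734909058 0.30166685584821334
```

```bash
python3 -m inch '[{"x":0,"y":-0.02,"z":0,"twist":-0.12,"claw":0},{"x":0,"y":0,"z":0,"twist":-0.15,"claw":0},{"x":0,"y":0,"z":0,"twist":-0.15,"claw":0},{"x":0,"y":0,"z":0,"twist":-0.15,"claw":0},{"x":0,"y":0,"z":0,"twist":-0.11,"claw":0},{"x":0,"y":0,"z":0,"twist":0,"claw":0},{"x":0,"y":0,"z":0,"twist":0,"claw":0}]'
cat > st.py <<'E'
from h import *
s=r.get_state();y=np.arctan2(s['ee_rot'][1,0],s['ee_rot'][0,0])
print(s['time'],s['tcp_pos'].round(4),'F',s['contact_force'].round(1),'T',s['ft_torque'].round(2),'op',s['opening'],'yaw',y.round(4),'dial',(y-.212).round(4))
E
python3 st.py
```

```text
time: 5.1
tcp_pos: [0.6299, 0.0142, 0.1588]
ee_rot: [[0.672, 0.741, -0.0], [0.741, -0.672, 0.001], [0.0, -0.001, -1.0]]
contact_force: [-1.5, 4.3, -0.1]
opening: 0.0141
finger_force: 30.0
5.1 [0.6299 0.0142 0.1588] F [-1.5  4.3 -0.1] T [0.72 0.16 0.02] op 0.014075746719730303 yaw 0.8339 dial 0.6219
```

```bash
python3 -m inch '[{"x":0,"y":0,"z":0.01,"twist":0,"claw":0},{"x":0,"y":0,"z":0,"twist":0,"claw":0}]' | grep -E "tcp|force"; python3 -m inch '[{"x":0,"y":0,"z":0.02,"twist":-0.03,"claw":0},{"x":0,"y":0,"z":0,"twist":0,"claw":0}]'| grep -E "tcp|force"; python3 st.py
```

```text
tcp_pos: [0.6299, 0.0141, 0.1585]
contact_force: [-1.7, 5.0, 1.4]
finger_force: 30.0
tcp_pos: [0.6299, 0.0141, 0.1581]
contact_force: [-4.6, 4.1, 6.7]
finger_force: 30.0
5.6 [0.6299 0.0141 0.1581] F [-4.6  4.1  6.7] T [ 0.93  0.64 -0.19] op 0.013591197031336207 yaw 0.8583 dial 0.6463
```

```bash
for i in 1; do python3 -m inch '[{"x":0,"y":0,"z":0,"twist":-0.025,"claw":0},{"x":0,"y":0,"z":0,"twist":-0.025,"claw":0}]' >/dev/null; python3 st.py; python3 -m inch '[{"x":0,"y":0,"z":0,"twist":-0.025,"claw":0},{"x":0,"y":0,"z":0,"twist":-0.025,"claw":0}]'>/dev/null; python3 st.py; done
```

```text
5.85 [0.6299 0.0141 0.1581] F [-3.8  4.5  7. ] T [ 0.94  0.57 -0.24] op 0.013542097848574962 yaw 0.8977 dial 0.6857
6.1 [0.6299 0.014  0.1581] F [-3.1  4.3  7.3] T [ 0.9   0.56 -0.31] op 0.013611903831174494 yaw 0.937 dial 0.725
```

```bash
python3 -m inch '[{"x":0,"y":0,"z":0,"twist":-0.025,"claw":0},{"x":0,"y":0,"z":0,"twist":-0.025,"claw":0}]' >/dev/null; python3 st.py; python3 -m inch '[{"x":0,"y":0,"z":0,"twist":-0.025,"claw":0},{"x":0,"y":0,"z":0,"twist":-0.02,"claw":0}]'>/dev/null; python3 st.py
```

```text
6.35 [0.6299 0.0141 0.1581] F [-4.1  4.6  5.7] T [ 1.    0.65 -0.25] op 0.013722358848808056 yaw 0.9763 dial 0.7643
6.6 [0.6299 0.0141 0.1581] F [-4.6  4.2  5.3] T [ 0.94  0.58 -0.17] op 0.01367673177821811 yaw 1.0118 dial 0.7998
```

```bash
python3 -m inch '[{"x":0,"y":0,"z":0.01,"twist":-0.025,"claw":0},{"x":0,"y":0,"z":0,"twist":-0.02,"claw":0}]' >/dev/null; python3 st.py; python3 -m inch '[{"x":0,"y":0,"z":0,"twist":-0.02,"claw":0},{"x":0,"y":0,"z":0,"twist":-0.02,"claw":0}]'>/dev/null; python3 st.py
```

```text
6.85 [0.6299 0.0142 0.1571] F [-2.   4.5  0.9] T [ 0.98  0.3  -0.05] op 0.014215632533044358 yaw 1.0474 dial 0.8354
7.1 [0.6299 0.0142 0.157 ] F [-2.9  4.3  1.3] T [0.91 0.29 0.01] op 0.013495443953938792 yaw 1.0787 dial 0.8667
```

```bash
python3 -m inch '[{"x":0,"y":0,"z":0.02,"twist":0.01,"claw":0},{"x":0,"y":0,"z":0.02,"twist":0.01,"claw":0}]' >/dev/null; python3 st.py; python3 -m inch '[{"x":0,"y":0,"z":0.02,"twist":0,"claw":0},{"x":0,"y":0,"z":0,"twist":0,"claw":0}]'>/dev/null; python3 st.py
```

```text
7.35 [0.6299 0.0142 0.155 ] F [-1.2  5.5  1.3] T [0.94 0.29 0.  ] op 0.013540025864739078 yaw 1.0624 dial 0.8504
7.6 [0.6299 0.0142 0.1539] F [-1.9  5.5  0.4] T [0.9  0.26 0.02] op 0.01352625696911202 yaw 1.0626 dial 0.8506
```

```bash
python3 -m inch '[{"x":0,"y":0,"z":0.02,"twist":0,"claw":0},{"x":0,"y":0,"z":0.02,"twist":0,"claw":0},{"x":0,"y":0,"z":0,"twist":0,"claw":0}]' >/dev/null; python3 st.py; python3 -m inch '[{"x":0,"y":0,"z":0.02,"twist":0,"claw":0},{"x":0,"y":0,"z":0,"twist":0,"claw":0}]'>/dev/null; python3 st.py
```

```text
7.975 [0.6299 0.0142 0.1519] F [-0.4  5.5  0.2] T [ 0.97  0.24 -0.01] op 0.013745686318600691 yaw 1.0626 dial 0.8506
8.225 [0.6299 0.0141 0.1509] F [-2.2  4.5  1.3] T [ 0.9   0.22 -0.05] op 0.013775357726122324 yaw 1.0626 dial 0.8506
```

```bash
python3 -m inch '[{"x":0,"y":0,"z":0.015,"twist":0,"claw":0},{"x":0,"y":0,"z":0,"twist":0,"claw":0}]'>/dev/null; python3 st.py
```

```text
8.475 [0.6299 0.0141 0.1507] F [-3.3  4.4  5. ] T [ 0.94  0.62 -0.01] op 0.013479724116943093 yaw 1.0626 dial 0.8506
```

```bash
python3 -m inch '[{"x":0,"y":0,"z":-0.01,"twist":0.05,"claw":0},{"x":0,"y":0,"z":0,"twist":0.15,"claw":0},{"x":0,"y":0,"z":0,"twist":0.17,"claw":0},{"x":0,"y":0,"z":0,"twist":0.17,"claw":0},{"x":0,"y":0,"z":0,"twist":0.17,"claw":0},{"x":0,"y":0,"z":0,"twist":0.17,"claw":0},{"x":0,"y":0,"z":0,"twist":0.17,"claw":0},{"x":0,"y":0,"z":0,"twist":0.17,"claw":0},{"x":0,"y":0,"z":0,"twist":0.17,"claw":0},{"x":0,"y":0,"z":0,"twist":0.1,"claw":0},{"x":0,"y":0,"z":0,"twist":0,"claw":0},{"x":0,"y":0,"z":0,"twist":0,"claw":0}]'>/dev/null; python3 st.py
```

```text
9.975 [0.6298 0.0141 0.1507] F [-1.7  3.8  2.2] T [ 0.83  0.38 -0.03] op 0.013579972754321806 yaw -0.1077 dial -0.3197
```

```bash
python3 -m inch '[{"x":0,"y":0,"z":0.016,"twist":0.03,"claw":0},{"x":0,"y":0,"z":0,"twist":0.03,"claw":0}]' >/dev/null; python3 st.py; python3 -m inch '[{"x":0,"y":0,"z":0,"twist":0.025,"claw":0},{"x":0,"y":0,"z":0,"twist":0.025,"claw":0}]'>/dev/null; python3 st.py
```

```text
10.225 [0.6298 0.0141 0.1506] F [-4.9  5.1  8. ] T [0.97 0.83 0.32] op 0.013844200119191566 yaw -0.155 dial -0.367
10.475 [0.6298 0.0141 0.1507] F [-4.3  5.1  7.8] T [1.01 0.78 0.33] op 0.013873047941836131 yaw -0.1941 dial -0.4061
```

```bash
python3 -m inch '[{"x":0,"y":0,"z":0,"twist":0.025,"claw":0},{"x":0,"y":0,"z":0,"twist":0.025,"claw":0}]'>/dev/null; python3 st.py
```

```text
10.725 [0.6299 0.0141 0.1507] F [-4.4  4.4  8.1] T [0.85 0.75 0.23] op 0.013779650878020501 yaw -0.2333 dial -0.4453
```

```bash
python3 -m inch '[{"x":0,"y":0,"z":0,"twist":0.025,"claw":0},{"x":0,"y":0,"z":0,"twist":0.025,"claw":0}]'>/dev/null; python3 st.py
```

```text
10.975 [0.6299 0.0141 0.1505] F [-3.7  3.9  6.3] T [0.9  0.69 0.15] op 0.013724144414944838 yaw -0.2728 dial -0.4848
```

```bash
python3 -m inch '[{"x":0,"y":0,"z":0,"twist":0.025,"claw":0},{"x":0,"y":0,"z":0,"twist":0.025,"claw":0}]'>/dev/null; python3 st.py
```

```text
11.225 [0.6299 0.014  0.15  ] F [-2.1  4.6  1.4] T [0.98 0.43 0.04] op 0.013834989281075079 yaw -0.3124 dial -0.5244
```

```bash
python3 -m inch '[{"x":0,"y":0,"z":0.02,"twist":0,"claw":0},{"x":0,"y":0,"z":0.02,"twist":0,"claw":0},{"x":0,"y":0,"z":0,"twist":0,"claw":0}]'>/dev/null; python3 st.py
```

```text
11.6 [0.6299 0.014  0.1478] F [-0.4  4.8  0.9] T [ 0.93  0.3  -0.01] op 0.013949103355198316 yaw -0.3119 dial -0.5239
```

Sinking freely; the expected step is at z≈0.1432.

```bash
python3 -m inch '[{"x":0,"y":0,"z":0.02,"twist":0,"claw":0},{"x":0,"y":0,"z":0.02,"twist":0,"claw":0},{"x":0,"y":0,"z":0.02,"twist":0,"claw":0},{"x":0,"y":0,"z":0.02,"twist":0,"claw":0},{"x":0,"y":0,"z":0,"twist":0,"claw":0}]'>/dev/null; python3 st.py
```

```text
12.225 [0.6299 0.014  0.1437] F [-2.   5.7  0.8] T [ 0.9   0.3  -0.03] op 0.013824146405588596 yaw -0.3118 dial -0.5238
```

```bash
python3 -m inch '[{"x":0,"y":0,"z":0.02,"twist":0,"claw":0},{"x":0,"y":0,"z":0,"twist":0,"claw":0}]'>/dev/null; python3 st.py
```

```text
12.475 [0.6298 0.0141 0.1433] F [-2.8  5.5  6. ] T [0.91 0.66 0.05] op 0.013706952640026537 yaw -0.3119 dial -0.5239
```

```bash
python3 -m inch '[{"x":0,"y":0,"z":-0.012,"twist":-0.09,"claw":0},{"x":0,"y":0,"z":0,"twist":-0.15,"claw":0},{"x":0,"y":0,"z":0,"twist":-0.15,"claw":0},{"x":0,"y":0,"z":0,"twist":-0.15,"claw":0},{"x":0,"y":0,"z":0,"twist":-0.15,"claw":0},{"x":0,"y":0,"z":0,"twist":-0.08,"claw":0},{"x":0,"y":0,"z":0.014,"twist":-0.02,"claw":0},{"x":0,"y":0,"z":0,"twist":-0.025,"claw":0}]'>/dev/null; python3 st.py
```

```text
13.475 [0.6299 0.014  0.1433] F [-3.5  4.6  5.9] T [ 0.87  0.59 -0.3 ] op 0.01361459633832781 yaw 0.3283 dial 0.1163
```

```bash
python3 -m inch '[{"x":0,"y":0,"z":0,"twist":-0.025,"claw":0},{"x":0,"y":0,"z":0,"twist":-0.025,"claw":0}]'>/dev/null; python3 st.py
```

```text
13.725 [0.6299 0.014  0.1433] F [-4.3  5.5  5.9] T [ 0.87  0.59 -0.33] op 0.013779436668288462 yaw 0.3677 dial 0.1557
```

```bash
python3 -m inch '[{"x":0,"y":0,"z":0.003,"twist":-0.025,"claw":0},{"x":0,"y":0,"z":0,"twist":-0.025,"claw":0}]'>/dev/null; python3 st.py
```

```text
13.975 [0.6299 0.0141 0.1433] F [-4.7  5.4  6.5] T [ 0.9   0.66 -0.25] op 0.014055617963518318 yaw 0.4069 dial 0.1949
```

```bash
python3 -m inch '[{"x":0,"y":0,"z":0,"twist":-0.025,"claw":0},{"x":0,"y":0,"z":0,"twist":-0.025,"claw":0}]'>/dev/null; python3 st.py
```

```text
14.225 [0.6299 0.0141 0.1432] F [-3.2  5.2  5.2] T [ 0.94  0.66 -0.17] op 0.013803930394858978 yaw 0.4464 dial 0.2344
```

```bash
python3 -m inch '[{"x":0,"y":0,"z":0,"twist":-0.02,"claw":0},{"x":0,"y":0,"z":0,"twist":-0.02,"claw":0}]'>/dev/null; python3 st.py
```

```text
14.475 [0.63   0.0141 0.1428] F [-2.3  4.5  2.1] T [ 0.97  0.27 -0.01] op 0.01338805087524221 yaw 0.4779 dial 0.2659
```

Dropped in. Press home; the last step is expected at z≈0.1357.

```bash
python3 -m inch '[{"x":0,"y":0,"z":0.02,"twist":0,"claw":0},{"x":0,"y":0,"z":0.02,"twist":0,"claw":0},{"x":0,"y":0,"z":0,"twist":0,"claw":0}]'>/dev/null; python3 st.py
```

```text
14.85 [0.6299 0.0141 0.1405] F [-1.8  4.9  0.8] T [1.   0.28 0.06] op 0.014112422142365064 yaw 0.4776 dial 0.2656
```

```bash
python3 -m inch '[{"x":0,"y":0,"z":0.02,"twist":0,"claw":0},{"x":0,"y":0,"z":0.02,"twist":0,"claw":0},{"x":0,"y":0,"z":0.02,"twist":0,"claw":0},{"x":0,"y":0,"z":0,"twist":0,"claw":0}]'>/dev/null; python3 st.py
```

```text
15.35 [0.6299 0.0141 0.1375] F [-1.4  4.4 -0. ] T [ 1.    0.2  -0.02] op 0.013298526751949275 yaw 0.4776 dial 0.2656
```

```bash
python3 -m inch '[{"x":0,"y":0,"z":0.02,"twist":0,"claw":0},{"x":0,"y":0,"z":0.02,"twist":0,"claw":0},{"x":0,"y":0,"z":0,"twist":0,"claw":0}]'>/dev/null; python3 st.py
```

```text
15.725 [0.6299 0.0141 0.1359] F [-3.   4.9  3.5] T [0.98 0.47 0.03] op 0.013940191696019223 yaw 0.4775 dial 0.2655
```

```bash
python3 -m inch '[{"x":0,"y":0,"z":0.016,"twist":0,"claw":0},{"x":0,"y":0,"z":0,"twist":0,"claw":0},{"x":0,"y":0,"z":0,"twist":0,"claw":0}]'>/dev/null; python3 st.py; python3 -m inch '[{"x":0,"y":0,"z":-0.012,"twist":0,"claw":0},{"x":0,"y":0,"z":0,"twist":0,"claw":0.4},{"x":0,"y":0,"z":0,"twist":0,"claw":0.4},{"x":0,"y":0,"z":0,"twist":0,"claw":0.4},{"x":0,"y":0,"z":-0.4,"twist":0,"claw":0.4},{"x":0,"y":0,"z":-1,"twist":0,"claw":0.35},{"x":0,"y":0,"z":-1,"twist":0,"claw":0.3},{"x":0,"y":0,"z":-1,"twist":0,"claw":0.27},{"x":0,"y":0,"z":0,"twist":0,"claw":0.27}]'>/dev/null; python3 st.py
python3 - <<'E'
from h import *; import pickle
a,b=[pickle.load(open(f'w{i}.pkl','rb')) for i in(2,3)]
for x,y in[((362,188),(379,274)),((443,196),(456,277))]: print(tri(ray(a,*x),ray(b,*y)),plane(b,*y,.085))
E
```

```text
16.1 [0.6299 0.0141 0.1357] F [-5.7  4.7  9.3] T [0.97 0.78 0.03] op 0.013820332822107729 yaw 0.4775 dial 0.2655
17.225 [0.6323 0.0137 0.3116] F [ 0.1  0.5 -0.3] T [ 0.03 -0.04 -0.03] op 0.02478516565763269 yaw 0.4784 dial 0.2664
(array([ 0.54393265, -0.08818486,  0.10254082]), [np.float64(0.00030598389263834585), np.float64(0.00030598389263824827)]) [ 0.53829816 -0.09300961  0.085     ]
(array([ 0.56316882, -0.17833659,  0.09560278]), [np.float64(0.002005921754439633), np.float64(0.0020059217544398785)]) [ 0.56140094 -0.18580749  0.085     ]
```

```bash
python3 -m inch '[{"x":-0.92,"y":0.65,"z":0,"twist":0,"claw":0.27},{"x":-0.92,"y":0.65,"z":0,"twist":0,"claw":0.27},{"x":-0.92,"y":0.65,"z":0,"twist":0,"claw":0.27},{"x":0,"y":0,"z":0.3,"twist":-0.23,"claw":0.27},{"x":0,"y":0,"z":0.3,"twist":-0.23,"claw":0.27},{"x":0,"y":0,"z":0.3,"twist":-0.23,"claw":0.27},{"x":0,"y":0,"z":0.3,"twist":-0.23,"claw":0.27},{"x":0,"y":0,"z":0,"twist":-0.23,"claw":0.27},{"x":0,"y":0,"z":0,"twist":-0.23,"claw":0.27},{"x":0,"y":0,"z":0,"twist":-0.23,"claw":0.27},{"x":0,"y":0,"z":0,"twist":-0.05,"claw":0.27},{"x":0,"y":0,"z":0,"twist":0,"claw":0.27}]'>/dev/null; python3 st.py
python3 - <<'E'
from h import *; import pickle
w=snap("wrist");pickle.dump(w,open('w4.pkl','wb'));cv2.imwrite("pics/w4.png",w["img"][:,:,::-1])
E
```

```text
18.725 [ 0.552  -0.1363  0.2451] F [-0.1  0.3  0.5] T [-0.03 -0.11 -0.03] op 0.0251045163538132 yaw 1.7817 dial 1.5697
```

View pics/w4.png

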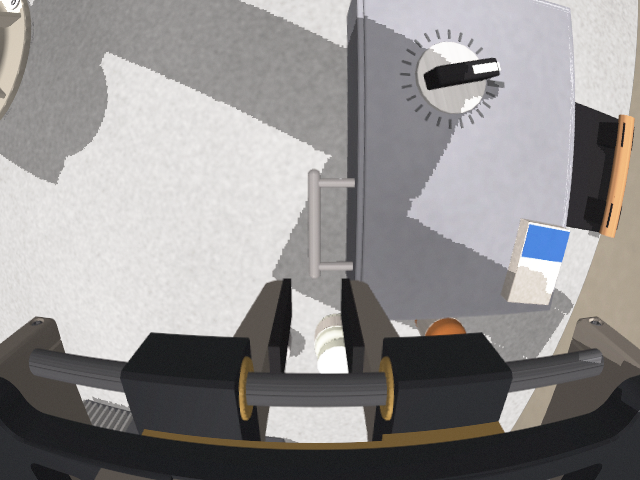

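The dial now sits low, at its left mark. The handle bar runs from (313,172) to (315,275) and lies straight between the fingers' planes.

Run:
```python
from h import *; import pickle
a,b,c=[pickle.load(open(f'w{i}.pkl','rb')) for i in(2,3,4)]
P=[]
for x,y,z in[((362,188),(379,274),(313.5,172)),((443,196),(456,277),(315,275))]:
    t=tri(ray(a,*x),ray(c,*z));print(t,plane(c,*z,.085));P.append(plane(c,*z,.085))
m=(P[0]+P[1])/2;s=r.get_state();print("mid",m,"len",np.linalg.norm(P[0]-P[1]),"tool delta",s["ee_rot"].T@(m-s["tcp_pos"]))
```

```text
(array([ 0.54103513, -0.09236318,  0.0736546 ]), [np.float64(0.0006967306792046395), np.float64(0.0006967306792046262)]) [ 0.54052895 -0.09072887  0.085     ]
(array([ 0.56161768, -0.18275618,  0.08312044]), [np.float64(0.0013349838894944454), np.float64(0.0013349838894944769)]) [ 0.56157504 -0.18347011  0.085     ]
mid [ 0.55105199 -0.13709949  0.085     ] len 0.0950992841641943 tool delta [-0.0005808  -0.001057    0.16011639]
```

```bash
python3 -m inch '[{"x":0,"y":-0.02,"z":0.6,"twist":0,"claw":0.27},{"x":0,"y":0,"z":0.6,"twist":0,"claw":0.27},{"x":0,"y":0,"z":0.6,"twist":0,"claw":0.27},{"x":0,"y":0,"z":0.4,"twist":0,"claw":0.27},{"x":0,"y":0,"z":0.2,"twist":0,"claw":0.27},{"x":0,"y":0,"z":0,"twist":0,"claw":0.27},{"x":0,"y":0,"z":0,"twist":0,"claw":0.27}]'>/dev/null; python3 st.py
```

```text
19.65 [ 0.552  -0.1367  0.1261] F [-0.2  1.2 -0.1] T [-0.   -0.09  0.07] op 0.02466913942269899 yaw 1.782 dial 1.57
```

```bash
python3 -m inch '[{"x":0,"y":-0.02,"z":0.4,"twist":0,"claw":0.27},{"x":0,"y":0,"z":0.4,"twist":0,"claw":0.27},{"x":0,"y":0,"z":0.24,"twist":0,"claw":0.27},{"x":0,"y":0,"z":0,"twist":0,"claw":0.27}]'>/dev/null; python3 st.py;python3 -m inch '[{"x":0,"y":0,"z":0,"twist":0,"claw":0},{"x":0,"y":0,"z":0,"twist":0,"claw":0},{"x":0,"y":0,"z":0,"twist":0,"claw":0},{"x":0,"y":0,"z":0,"twist":0,"claw":0}]'>/dev/null; python3 st.py
```

```text
20.15 [ 0.5502 -0.1367  0.0731] F [0.3 0.3 0.5] T [ 0.   -0.01 -0.  ] op 0.025143656579474823 yaw 1.7822 dial 1.5702
20.65 [ 0.5502 -0.1371  0.074 ] F [-3.7 -2.6  6.1] T [-0.28  0.63  0.1 ] op 0.010074167896596877 yaw 1.7824 dial 1.5704
```

```bash
python3 -m inch '[{"x":0,"y":-0.1,"z":-0.02,"twist":0,"claw":0},{"x":0,"y":-0.1,"z":0,"twist":0,"claw":0},{"x":0,"y":-0.1,"z":0,"twist":0,"claw":0}]'>/dev/null; python3 st.py
```

```text
21.025 [ 0.5356 -0.1402  0.0741] F [ 2.6 -2.6 -9.1] T [-0.51 -0.63  0.02] op 0.010209319425348043 yaw 1.7822 dial 1.5702
```

```bash
python3 -m inch '[{"x":0,"y":-0.2,"z":0.012,"twist":0,"claw":0},{"x":0,"y":-0.2,"z":0,"twist":0,"claw":0},{"x":0,"y":-0.2,"z":0,"twist":0,"claw":0},{"x":0,"y":-0.2,"z":0,"twist":0,"claw":0},{"x":0,"y":-0.2,"z":0,"twist":0,"claw":0},{"x":0,"y":-0.2,"z":0,"twist":0,"claw":0},{"x":0,"y":-0.2,"z":0,"twist":0,"claw":0},{"x":0,"y":-0.2,"z":0,"twist":0,"claw":0},{"x":0,"y":-0.1,"z":0,"twist":0,"claw":0},{"x":0,"y":0,"z":0,"twist":0,"claw":0}]'>/dev/null; python3 st.py
```

```text
22.275 [ 0.4518 -0.1584  0.074 ] F [-0.6 -6.4  3. ] T [-1.24  0.05  0.02] op 0.009761131857707534 yaw 1.7823 dial 1.5703
```

Open about 100 mm. Release and lift, then check.

```bash
python3 -m inch '[{"x":0,"y":0,"z":0,"twist":0,"claw":0.27},{"x":0,"y":0,"z":0,"twist":0,"claw":0.27},{"x":0,"y":0,"z":0,"twist":0,"claw":0.27},{"x":0,"y":0,"z":-0.3,"twist":0,"claw":0.27},{"x":0,"y":0,"z":-0.6,"twist":0,"claw":0.27},{"x":0,"y":0,"z":-1,"twist":0,"claw":0.27},{"x":0,"y":0,"z":-1,"twist":0,"claw":0.27},{"x":0,"y":0,"z":-0.5,"twist":0,"claw":0.27},{"x":0,"y":0,"z":0,"twist":0,"claw":0.27},{"x":0,"y":0,"z":0,"twist":0,"claw":0.27}]'>/dev/null; python3 st.py
python3 -c "
from h import *
cv2.imwrite('pics/w5.png',snap('wrist')['img'][:,:,::-1])"
```

```text
23.525 [ 0.452  -0.1575  0.2431] F [-0.2  0.5  0.2] T [-0.04 -0.07 -0.03] op 0.0248409603562234 yaw 1.7823 dial 1.5703
```

View pics/w5.png

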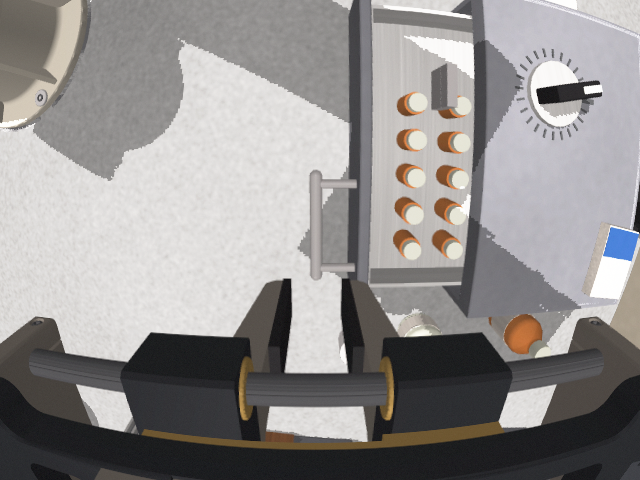

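The drawer is open about 100 mm with the handle at x≈315 px. The gripper is clear, and the carton, jar and bottle are still standing in place.

```bash
python3 -c "
from rig import r
print(r.finish_job())"
```

```text
the job is handed in; nothing more can be done
None
```

The safe is unlocked: the dial dropped in at all three numbers and is fully home. The highest press I read was about 9 N. The drawer is open about 10 cm with the handle released, the other things look undisturbed in the last wrist view (not all are in frame), and I handed the job in at about 24 s with no verdict returned.

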